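# Zero the dial of a jeweller's rolling mill on a gauge plate

## Task

The dial of the rolling mill has lost its zero. Screw the rolls down with the black T-handle (clockwise) until they nip the brass gauge plate that lies between them, hand-tight and not forced; then leave the handle where it is and turn the graduated dial by its rim until its red zero line stands at the yellow pointer on the far side. Leave the gauge plate in the nip and let go of everything; the other things on the bench stay where they are.

Things in the scene. Friction and masses are not known exactly. Their poses are not given: they have to be found in the camera images.
- mill: dark iron hand rolling mill bolted to the bench, place and yaw differ each time; foot 160 x 230 mm, origin: centre of its underside. z up, rolls along its y, plate fed along x; its +x side (away from the robot) carries the pointer. Dial and T-handle turn about the upright axis through the origin. A crank juts out on its -y side to 235 mm from the axis, lower than 115 mm.
- t_handle (a point): centre of the black T-handle's bar, on the axis, 263 mm above the bench. Bar 56 mm long (this point's x), 24 mm wide (its y: grip across it from above, TCP about at this point), 26 mm high, up to 276 mm. Open fingers pass above and inside the dial's rim. Turning clockwise seen from above lowers the upper roll 1.5 mm per rad and carries the dial along.
- spindle (a joint): T-handle angle, rad, grows clockwise from above (closing); limits -1.2, 5.0; starts at -0.3 to 0.3. Zero is lost: the nip must be felt, 0.6 to 3.1 rad on. Free drag 0.42 N m; on the plate each newton of roll force adds 0.0015 N m, rising softly, then steeply, over about 0.5 rad. Hand-tight: 0.2 N m over free drag (130 N; 80 to 190 N is good). 0.45 over (300 N) harms the rolls.
- gauge: brass gauge plate, 110 x 60 x 5 mm, 0.28 kg, loose, lying flat between the rolls on top of the lower roll, sticking out some 30 mm beyond the rolls on the robot's side and on the far side; origin: centre of its underside, about 90 mm above the bench. It needs no handling and stays there.
- lower_roll: lower steel roll, diameter 50 mm, 122 mm long along its y, fixed to the mill; origin: its centre, 65 mm above the bench. The gauge plate rests on it. The upper roll, of the same size, is 0.3 to 3.7 mm clear of the plate at the start. The screw's own drag holds the nip when the T-handle is let go; with the handle held still the drag may act either way, so compare torque readings taken alike.
- dial_axis (a point): on the upright axis, level with the top of the dial's rim, 244 mm above the bench; axes as the mill's. The dial is a round pan, 150 mm across: floor at 226 mm, raised aluminium rim 10 mm thick (radius 65 to 75 mm) up to 244 mm. Pinch the rim from above, one finger inside and one outside, TCP 246 to 252 mm above the bench. The T-bar reaches 31 mm from the axis at most.
- dial (a joint): angle of the dial relative to the T-handle's spindle, rad, grows clockwise seen from above; stops at -4 and 4; starts at -0.6 to -0.2. The dial sits on the spindle with a light friction of 0.06 N m: it turns along with the handle, and slips on it when turned by its rim, the spindle then staying where it is.
- zero_line (a point): red zero line of the dial, 6 mm wide (the 19 other graduations are dark and thinner). This point: on the rim's outer face, 75 mm from the axis, 237 mm above the bench; the line also runs over the rim's top. After the nip it stands 0.4 to 2.6 rad clockwise (from above) of the pointer.
- pointer (a point): the point on the rim's outer face at the tip of the fixed yellow pointer, where the red line must come to: 75 mm from the axis on the mill's +x side, 237 mm above the bench. Pointer and brass post stand 1.5 to 22 mm outside the rim, no higher than the rim; there is no room for an outer finger within about 35 degrees of it.
- bench_block: steel bench block, 75 x 75 x 22 mm, loose; origin: centre of its underside. Leave alone.
- mallet: wooden mallet lying on the bench, about 250 mm long; origin: centre of its underside. Leave alone.
- flux_jar: jar, 56 mm diameter, 70 mm high, loose; origin: centre of its underside. Leave alone.
- bead_bowl: small blue bowl, 90 mm diameter, 35 mm high, loose; origin: centre of its underside. Leave alone.
- brass_bar: brass bar, 140 x 18 x 6 mm, loose on the bench; origin: centre of its underside. Leave alone.
- copper_sheet: copper plate, 90 x 60 x 5 mm, loose on the bench; origin: centre of its underside. Leave alone.
- pliers: pliers with red handles, about 105 mm long, 12 mm high, loose; origin: underside, near the pivot. Leave alone.
Mind the look-alikes: they are no part of the job. What is shaped like the gauge but green or turquoise is not meant.

How it is judged:
By the outcome, as a careful person would: the job done as asked, in the order asked, and still so for the second after the job is handed in, with the robot touching nothing.
It also fails if it takes over 72 s, if anything falls off the work surface, if the arm or the gripper's body presses on something with over 40 N, if the wrist force passes 120 N, or if a joint passes its speed limit or range.

## Robot

A 6-joint arm with a two-finger parallel gripper is mounted at the origin on the work surface. World frame = base frame: x ahead of the robot, y to its left, z up, the work surface at z = 0. Lengths are in m, angles in rad, forces in N, time in s.
With the tool pointing down it reaches from about 0.4 to 0.825 m from the base axis. Payload 7 kg.
Tool frame: the origin (TCP) lies between the finger pads, 19 mm behind the fingertips; this is the grasp point; z points along the fingers, y is the line along which they close (so a half turn about z gives the same grasp; the last joint's range is limited). The gripper opens to 85 mm and grips with 20 to 120 N. Pads are 22 mm wide; open, the fingers measure 114 mm over their backs; the gripper's body (76 mm by 85 mm) begins 54 mm behind the grasp point. The pads swing forward as they close: fully open they stand 13 mm farther back than shut.
Start: joints at [-0.959, 0.359, 0.012, 0, -1.224, -0.288], TCP at [0.215, -0.64, 0.25] pointing down, gripper open.
Joint ranges: [-3.07, 3.07], [-1.43, 2.12], [-1.02, 1.25], [-3.03, 1.67], [-3.05, -0], [-3.03, 3.03]. Speed limits (rad/s): [2.39, 2.39, 3.01, 3.14, 3.14, 3.14].

## Interface

Orientations are given as a unit quaternion [w, x, y, z].
In Python, from rig import r gives the robot as it stands. The module is installed in compiled form; this text tells all that it offers.
- The arm moves only by the shell command python3 -m crank FILE [OPENING] [FORCE], which reads ROWS from the file FILE. ROWS is a JSON list of rows, 1 to 12 of them, each of 6 numbers: dx, dy, dz in m, then a rotation vector rx, ry, rz in rad; each row is the pose to reach, as a shift and turn from the pose commanded when the command began, along the tool's axes at that moment; what a row does not reach only later rows make up. A row lasts 1/8 s, in which the tool goes at most 0.0625 m and 0.188 rad, less where a joint would pass 70% of its speed; a pose out of reach is approached as far as the arm can. OPENING is the opening from 0.0 (shut) to 1.0 (fully open), set as the command begins (- or left out keeps the last). The fingers move at their own pace and stop on an object; FORCE is the grip in N (left out, the last holds). Time passes only in rows, so rows that do not move let the fingers close. It prints the time, the measured TCP pose, the force, the opening and the grip force at its end. Input that does not fit is refused with a message, and nothing moves.
- r.get_obs(): the state, without advancing time (a new reading comes with each control period).
- r.read_camera(name): name is "side" or "top"; returns a dict with "frame" (420x560x3 uint8, red, green, blue), "fx", "fy", "cx", "cy" (pixels), "D" ([k1, k2, p1, p2, k3] as OpenCV has them; the pictures are not rectified), "rvec" (rotation vector, rad) and "tvec" (3), from world to camera coordinates, as OpenCV has them. Camera axes: x right, y down, z forward; pixel columns grow to the right and rows downward; lengths in m; the calibration is good to about 2 mm. A picture is of the moment at which its call begins. There is no depth.
- r.sign_off(): hands the job in; it is judged then, once.
The state is a dict: "clock": time; "q": joint angles; "joint_vel": joint speeds; "tau": joint torques, N m; "eef_pos": TCP position; "orientation": TCP orientation; "ft_force": force on the tool from outside, world axes, zero at the start; "ft_torque": the same for the moment, N m; "opening": opening from 0.0 (shut) to 1.0 (fully open); "grip_force": force on a finger pad.
Only numpy, scipy, OpenCV 4.12 (cv2) and the standard library are available. Lean on these libraries where they do the work, as an engineer would, in place of code of your own. Each camera call takes 0.05 s, during which the arm holds its last target. There are 200 camera calls.

## Working session

There is one attempt and no reset: what is moved stays moved. The work goes in short steps, Python scripts to look and compute and a shell command to move; the robot and the scene stay as the last step left them, time stands still between calls to the robot, and variables do not carry over. Pictures are saved under pics/ and viewed, at most 10 in all, crops included, and the job is handed in when it is done.

```bash
mkdir -p pics; ls; python3 - <<'E'
from rig import r
import cv2
print(r.get_obs())
for n in("top","side"):
    c=r.read_camera(n); cv2.imwrite(f"pics/{n}0.png",c["frame"][:,:,::-1]); c.pop("frame"); print(n,c)
E
```

```text
pics
{'clock': 0.0, 'q': array([-9.58905139e-01,  3.59396583e-01,  1.10889456e-02, -3.23103091e-04,
       -1.22409003e+00, -2.88098224e-01]), 'joint_vel': array([ 7.58156275e-04, -7.17212484e-05,  1.48266559e-03, -1.66183076e-03,
        1.36073276e-03,  5.70340098e-04]), 'tau': array([-5.17109293e-04, -5.83321667e+01,  2.93436313e+01,  6.93678305e+00,
       -5.72691832e-03,  1.26868883e-05]), 'eef_pos': array([ 0.21459802, -0.63952592,  0.24907534]), 'orientation': array([-2.11486594e-04, -1.61135826e-01,  9.86931903e-01,  7.87031264e-04]), 'ft_force': array([-0.42135636,  0.29719844, -0.696926  ]), 'ft_torque': array([-0.025526  ,  0.00303153, -0.02595937]), 'grip_force': 0.0, 'opening': 1.0041071360927833}
top {'fx': 539.0121637221076, 'fy': 539.0121637221076, 'cx': 280.95479507913234, 'cy': 204.1036293341211, 'D': array([-0.21628664,  0.        ,  0.        ,  0.        ,  0.        ]), 'rvec': array([ 2.20403787, -2.17588774,  0.09833486]), 'tvec': array([-0.0573118 ,  0.59205714,  1.81927043])}
side {'fx': 481.8260524444189, 'fy': 481.8260524444189, 'cx': 283.8502372299834, 'cy': 215.91507939969839, 'D': array([-0.06843555,  0.        ,  0.        ,  0.        ,  0.        ]), 'rvec': array([ 0.94783996, -2.51443045,  1.03109326]), 'tvec': array([0.38157359, 0.41395924, 1.36835833])}
```

View pics/top0.png

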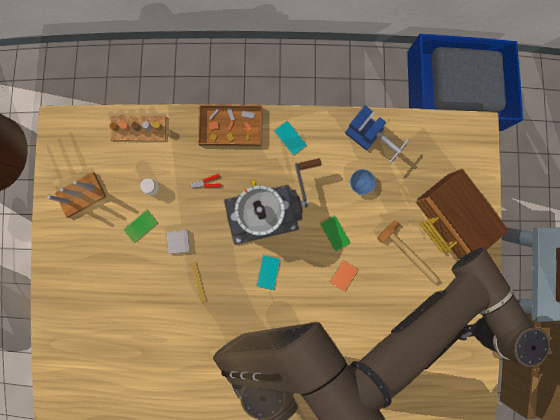

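View pics/side0.png

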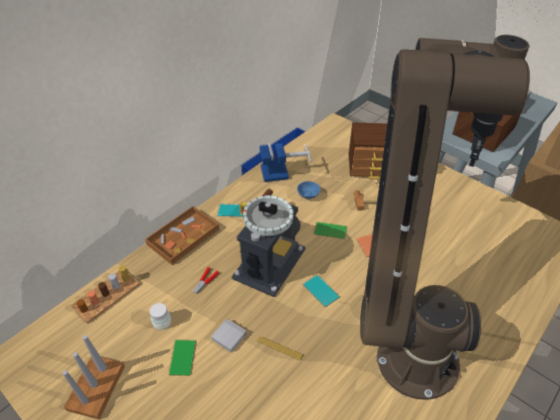

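The top view shows the mill at about (262,211), with the crank to its right (mill -y) and the robot below. In the side view the dial is at (268,214). Next I'll enlarge both crops.

```bash
cat > h.py <<'E'
import numpy as np, cv2
from rig import r
def cam(n): return r.read_camera(n)
def ray(c,uv):
    K=np.array([[c["fx"],0,c["cx"]],[0,c["fy"],c["cy"]],[0,0,1]])
    p=cv2.undistortPoints(np.array(uv,float).reshape(-1,1,2),K,c["D"]).reshape(-1,2)
    R=cv2.Rodrigues(c["rvec"])[0]; o=-R.T@c["tvec"]
    return o,np.c_[p,np.ones(len(p))]@R
def plane(c,uv,z):
    o,d=ray(c,uv); return o+d*((z-o[2])/d[:,2])[:,None]
def proj(c,P):
    K=np.array([[c["fx"],0,c["cx"]],[0,c["fy"],c["cy"]],[0,0,1]])
    return cv2.projectPoints(np.array(P,float).reshape(-1,1,3),c["rvec"],c["tvec"],K,c["D"])[0].reshape(-1,2)
E
python3 - <<'E'
from h import *
a=cam("top")["frame"][160:260,212:312]; b=cam("side")["frame"][180:270,225:315]
a=cv2.resize(a,(400,400),interpolation=cv2.INTER_CUBIC);b=cv2.resize(b,(400,400),interpolation=cv2.INTER_CUBIC)
cv2.imwrite("pics/crop1.png",np.hstack([a,b])[:,:,::-1])
E
```

```text
(no output)
```

View pics/crop1.png

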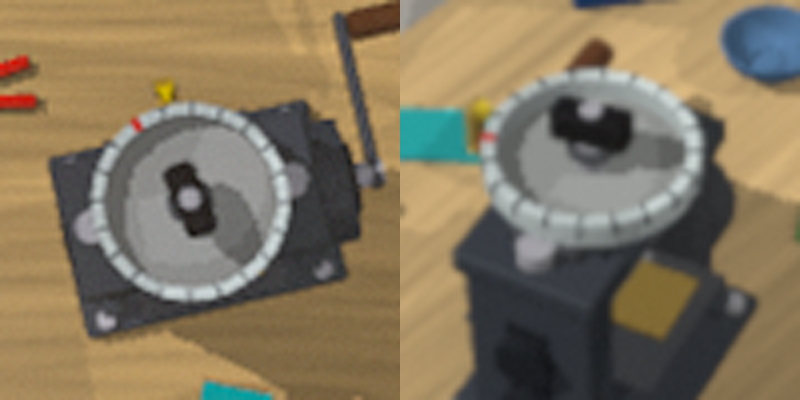

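The crops show the red zero line at top pixel (246,191), left of (counterclockwise from) the yellow pointer at (253,183). The T-bar runs about (257,202)–(263,218). The only brass plate in the nip is the gauge, at side (372/…) under the dial; the green and turquoise ones lie on the bench.

```bash
cat > m.py <<'E'
from h import *
def measure(c=None, ctr=None):
    c=c or cam("top"); f=c["frame"].astype(int); S=1
    y,x=np.mgrid[150:270,205:315]; uv=np.c_[x.ravel(),y.ravel()]
    px=f[uv[:,1],uv[:,0]]; R,G,B=px.T
    out={}
    P=plane(c,uv,0.244)[:,:2]
    bright=(px.min(1)>185)
    if ctr is None:
        ctr=np.mean(P[bright],0)
        Q=P[bright]
        for _ in range(8):
            d=np.linalg.norm(Q-ctr,axis=1); k=abs(d-.070)<.012
            A=np.c_[2*Q[k],np.ones(k.sum())]; s=np.linalg.lstsq(A,(Q[k]**2).sum(1),rcond=None)[0]; ctr=s[:2]
        out["rim_r"]=np.sqrt(s[2]+ctr@ctr); out["n"]=k.sum()
    out["ctr"]=ctr
    red=(R-np.maximum(G,B))>40; d=np.linalg.norm(P-ctr,axis=1); k=red&(d<.085)&(d>.05)
    if k.any():
        w=(R-np.maximum(G,B))[k]; q=np.average(P[k],axis=0,weights=w)-ctr; out["red"]=(np.arctan2(q[1],q[0]),np.linalg.norm(q),k.sum())
    P2=plane(c,uv,0.240)[:,:2]-ctr; d=np.linalg.norm(P2,axis=1); k=(np.minimum(R,G)-B>90)&(R>150)&(d<.12)&(d>.07)
    if k.any(): q=P2[k].mean(0); out["ptr"]=(np.arctan2(q[1],q[0]),np.linalg.norm(q),k.sum())
    P3=plane(c,uv,0.276)[:,:2]; d=np.linalg.norm(P3-ctr,axis=1); k=(px.max(1)<75)&(d<.036)
    if k.sum()>10:
        q=P3[k]; u,s,v=np.linalg.svd(q-q.mean(0)); out["bar"]=(q.mean(0),np.arctan2(v[0,1],v[0,0]),k.sum())
    # foot corners bolts -> yaw from foot dark mask handled separately
    return out
if __name__=="__main__":
    from pprint import pprint; pprint(measure())
E
python3 m.py; python3 - <<'E'
from h import *
c=cam("top")
o=plane(c,[(212+90/4,160+335/4),(212+345/4,160+275/4),(212+50/4,160+160/4)],0.02)[:,:2]
print(o); d=o[1]-o[0]; print("mill yaw from front edge",np.arctan2(d[1],d[0])+np.pi/2, np.linalg.norm(d)); d=o[2]-o[0]; print(np.arctan2(d[1],d[0]),np.linalg.norm(d))
s=cam("side")
b=plane(s,[(225+80*.225/1,0)],.2)
# side rim centre check: extreme pixels
f=s["frame"].astype(int); y,x=np.mgrid[190:240,235:300]; uv=np.c_[x.ravel(),y.ravel()]; px=f[uv[:,1],uv[:,0]]
P=plane(s,uv[px.min(1)>170],.244)[:,:2]; ct=P.mean(0)
for _ in range(10):
    d=np.linalg.norm(P-ct,axis=1);k=abs(d-.07)<.01;A=np.c_[2*P[k],np.ones(k.sum())];q=np.linalg.lstsq(A,(P[k]**2).sum(1),rcond=None)[0];ct=q[:2]
print("side ctr",ct,k.sum())
E
```

```text
{'bar': (array([0.55629713, 0.01713079]),
         np.float64(-2.720281561898113),
         np.int64(117)),
 'ctr': array([0.55789317, 0.01879393]),
 'n': np.int64(88),
 'ptr': (np.float64(0.23955419468667602),
         np.float64(0.08605292555266224),
         np.int64(17)),
 'red': (np.float64(0.6228774265740429),
         np.float64(0.07083615797370986),
         np.int64(10)),
 'rim_r': np.float64(0.06948790125638403)}
[[ 0.45531618  0.10694372]
 [ 0.50935389 -0.10982704]
 [ 0.60445246  0.14391521]]
mill yaw from front edge 0.2443056393034888 0.2234046478381201
0.2430050105484922 0.15365064055151004
side ctr [0.55866362 0.01877915] 187
```

```bash
cat > go.py <<'E'
# shift in tool axes + rz from the measured pose to a target x y z yaw(tool x)
import sys
from h import *
from scipy.spatial.transform import Rotation as Ro
def st():
    o=r.get_obs(); q=o["orientation"]; M=Ro.from_quat([*q[1:],q[0]]).as_matrix(); return o,M
def to(x,y,z,yaw=None):
    o,M=st(); d=M.T@(np.array([x,y,z])-o["eef_pos"]); cur=np.arctan2(M[1,0],M[0,0])
    print("clock %.2f"%o["clock"],"pos",o["eef_pos"].round(4),"yaw %.3f q6 %.3f"%(cur,o["q"][5]),"d",d.round(4),"rz", None if yaw is None else round(-(yaw-cur),3),"tilt",M[:2,2].round(4))
if __name__=="__main__": to(*map(float,sys.argv[1:]))
E
python3 go.py .558 .0188 .36 .42
echo '[[0, 0, -0.06, 0, 0, 0], [0, 0, -0.11, 0, 0, -0.18], [-0.535, 0.516, -0.11, 0, 0, -2.2], [-0.535, 0.516, -0.11, 0, 0, -2.2], [-0.535, 0.516, -0.11, 0, 0, -2.2], [-0.535, 0.516, -0.11, 0, 0, -2.2], [-0.535, 0.516, -0.11, 0, 0, -2.2], [-0.535, 0.516, -0.11, 0, 0, -2.2], [-0.535, 0.516, -0.11, 0, 0, -2.2], [-0.535, 0.516, -0.11, 0, 0, -2.2], [-0.535, 0.516, -0.11, 0, 0, -2.2], [-0.535, 0.516, -0.11, 0, 0, -2.2]]' > next.json && python3 -m crank next.json 1.0
python3 go.py .558 .0188 .36 .42
```

```text
clock 0.35 pos [ 0.2147 -0.6398  0.2498] yaw -2.818 q6 -0.288 d [-0.535   0.5152 -0.1101] rz -3.238 tilt [-0.0002  0.0004]
clock: 1.85
eef_pos: [0.5036, -0.0834, 0.3605]
orientation: [-0.0, 0.929, -0.369, 0.0]
ft_force: [1.2, -0.4, 0.4]
opening: 0.995
grip_force: 0.0
clock 1.85 pos [ 0.5036 -0.0834  0.3605] yaw -0.756 q6 0.593 d [-0.0306 -0.1116  0.0006] rz -1.176 tilt [0.0012 0.0002]
```

```bash
echo '[[-0.0306, -0.1116, 0, 0, 0, -1.17], [-0.0306, -0.1116, 0, 0, 0, -1.17], [-0.0306, -0.1116, 0, 0, 0, -1.17], [-0.0306, -0.1116, 0, 0, 0, -1.17], [-0.0306, -0.1116, 0, 0, 0, -1.17], [-0.0306, -0.1116, 0, 0, 0, -1.17], [-0.0306, -0.1116, 0, 0, 0, -1.17], [-0.0306, -0.1116, 0, 0, 0, -1.17]]' > next.json && python3 -m crank next.json
python3 go.py .558 .0188 .262 .42; python3 -c "
from rig import r;print(r.get_obs()['q'])"
```

```text
clock: 2.85
eef_pos: [0.5581, 0.0164, 0.3601]
orientation: [-0.0, 0.979, 0.202, 0.0]
ft_force: [-0.5, 0.6, -0.3]
opening: 1.0
grip_force: 0.0
clock 2.85 pos [0.5581 0.0164 0.3601] yaw 0.407 q6 1.598 d [ 0.0009 -0.0023  0.0981] rz -0.013 tilt [0.0001 0.0001]
[ 3.79963010e-01  1.13261313e-01 -6.42399630e-02 -4.89874487e-05
 -1.39316658e+00  1.59759007e+00]
```

```bash
echo '[[0.001, -0.0024, 0, 0, 0, -0.013], [0.001, -0.0024, 0.05, 0, 0, -0.013], [0.001, -0.0024, 0.08, 0, 0, -0.013], [0.001, -0.0024, 0.097, 0, 0, -0.013], [0.001, -0.0024, 0.097, 0, 0, -0.013], [0.001, -0.0024, 0.097, 0, 0, -0.013]]' > next.json && python3 -m crank next.json 1.0
python3 go.py .558 .0188 .263 .42
python3 - <<'E'
from rig import r
o=r.get_obs();print(o["ft_force"],o["ft_torque"])
E
```

```text
clock: 3.6
eef_pos: [0.5589, 0.0191, 0.2644]
orientation: [0.0, 0.978, 0.209, 0.001]
ft_force: [0.3, 0.9, -0.4]
opening: 1.0
grip_force: 0.0
clock 3.60 pos [0.5589 0.0191 0.2644] yaw 0.420 q6 1.606 d [-0.001  -0.0001  0.0014] rz 0.0 tilt [0.002  0.0002]
[ 0.25776759  0.87914929 -0.38243257] [ 0.0340197  -0.04170924 -0.02485413]
```

```bash
echo '[[0, 0, 0, 0, 0, 0], [0, 0, 0, 0, 0, 0], [0, 0, 0, 0, 0, 0], [0, 0, 0, 0, 0, 0], [0, 0, 0, 0, 0, 0], [0, 0, 0, 0, 0, 0]]' > next.json && python3 -m crank next.json 0.0 60
python3 go.py .558 .0188 .263 .42
python3 - <<'E'
from rig import r
o=r.get_obs();print(o["ft_force"],o["ft_torque"])
E
```

```text
clock: 4.35
eef_pos: [0.5589, 0.0174, 0.2638]
orientation: [0.001, 0.978, 0.208, 0.001]
ft_force: [4.4, -8.9, 1.8]
opening: 0.273
grip_force: 60.7
clock 4.35 pos [0.5589 0.0174 0.2638] yaw 0.419 q6 1.606 d [-0.0003 -0.0017  0.0008] rz -0.001 tilt [ 0.0016 -0.0021]
[ 4.35642389 -8.90745823  1.8414505 ] [-2.54225548 -1.10518408 -0.28854953]
```

```bash
cat > t.py <<'E'
from go import *
o,M=st();print("clk %.2f yaw %.3f q6 %.3f F"%(o["clock"],np.arctan2(M[1,0],M[0,0]),o["q"][5]),o["ft_force"].round(1),"T",o["ft_torque"].round(3),"tau6 %.3f"%o["tau"][5],"pos",o["eef_pos"].round(4))
E
echo '[[0, 0.0016, 0, 0, 0, 0], [0, 0.0016, 0, 0, 0, 0], [0, 0.0016, 0, 0, 0, 0]]' > next.json && python3 -m crank next.json ; python3 t.py
echo '[[0, 0, 0, 0, 0, 0.08], [0, 0, 0, 0, 0, 0.16], [0, 0, 0, 0, 0, 0.24]]' > next.json && python3 -m crank next.json >/dev/null; python3 t.py
echo '[[0, 0, 0, 0, 0, 0.08], [0, 0, 0, 0, 0, 0.16]]' > next.json && python3 -m crank next.json >/dev/null; python3 t.py
```

```text
clock: 4.72
eef_pos: [0.5589, 0.0173, 0.2638]
orientation: [0.0, 0.978, 0.208, 0.0]
ft_force: [-0.7, -1.7, 4.8]
opening: 0.272
grip_force: 61.3
clk 4.72 yaw 0.420 q6 1.609 F [-0.7 -1.7  4.8] T [-0.343  0.552 -0.307] tau6 0.346 pos [0.5589 0.0173 0.2638]
clk 5.10 yaw 0.179 q6 1.368 F [-1.7 -2.7  5.7] T [0.041 0.706 0.418] tau6 0.625 pos [0.5589 0.0175 0.2638]
clk 5.35 yaw 0.019 q6 1.208 F [-2.2 -0.4  5.1] T [0.216 0.739 0.388] tau6 0.625 pos [0.5589 0.0176 0.2638]
```

```bash

echo '[[0, 0, 0, 0, 0, 0.08], [0, 0, 0, 0, 0, 0.16]]' > next.json && python3 -m crank next.json >/dev/null; python3 t.py
echo '[[0, 0, 0, 0, 0, 0.08], [0, 0, 0, 0, 0, 0.16]]' > next.json && python3 -m crank next.json >/dev/null; python3 t.py
```

```text
clk 5.60 yaw -0.141 q6 1.048 F [-1.4  0.5  5.6] T [0.442 0.76  0.414] tau6 0.624 pos [0.5589 0.0178 0.2638]
clk 5.85 yaw -0.301 q6 0.888 F [-2.1  1.2  5.1] T [0.691 0.699 0.431] tau6 0.623 pos [0.559  0.0179 0.2638]
```

```bash
echo 'sys.exit(int(o["tau"][5]>0.67))' >> t.py
echo '[[0, 0, 0, 0, 0, 0.08], [0, 0, 0, 0, 0, 0.16]]' > next.json && python3 -m crank next.json >/dev/null; python3 t.py &&
echo '[[0, 0, 0, 0, 0, 0.08], [0, 0, 0, 0, 0, 0.16]]' > next.json && python3 -m crank next.json >/dev/null && python3 t.py &&
echo '[[0, 0, 0, 0, 0, 0.08], [0, 0, 0, 0, 0, 0.16]]' > next.json && python3 -m crank next.json >/dev/null && python3 t.py &&
echo '[[0, 0, 0, 0, 0, 0.08], [0, 0, 0, 0, 0, 0.16]]' > next.json && python3 -m crank next.json >/dev/null && python3 t.py &&
echo '[[0, 0, 0, 0, 0, 0.08], [0, 0, 0, 0, 0, 0.16]]' > next.json && python3 -m crank next.json >/dev/null && python3 t.py &&
echo '[[0, 0, 0, 0, 0, 0.08], [0, 0, 0, 0, 0, 0.16]]' > next.json && python3 -m crank next.json >/dev/null && python3 t.py
```

```text
clk 6.10 yaw -0.461 q6 0.728 F [-1.7  2.2  5. ] T [0.865 0.657 0.379] tau6 0.623 pos [0.559  0.0181 0.2638]
clk 6.35 yaw -0.621 q6 0.568 F [-1.7  2.   5.4] T [0.962 0.543 0.384] tau6 0.623 pos [0.5591 0.0182 0.2638]
clk 6.60 yaw -0.781 q6 0.408 F [-2.6  2.7  4.2] T [1.077 0.383 0.462] tau6 0.594 pos [0.5592 0.0183 0.2638]
clk 6.85 yaw -0.941 q6 0.248 F [-0.5  3.   4.5] T [1.111 0.195 0.518] tau6 0.528 pos [0.5594 0.0184 0.2638]
clk 7.10 yaw -1.101 q6 0.088 F [-0.5  2.9  3.7] T [ 1.083 -0.038  0.621] tau6 0.446 pos [0.5595 0.0185 0.2638]
clk 7.35 yaw -1.260 q6 -0.072 F [-0.2  3.   3.3] T [ 1.016 -0.183  0.704] tau6 0.353 pos [0.5596 0.0185 0.2638]
```

The T reading rises from 0.40 (free) to 0.70, and tau6 falls by the same amount, so my stop guard had the wrong sign. The rolls are now about 0.28 over free drag, slightly past target. I'll back off and come up again to yaw ≈ -1.10, where it read about 0.20 over.

```bash
sed -i '$d' t.py
echo '[[0, 0, 0, 0, 0, -0.1], [0, 0, 0, 0, 0, -0.2], [0, 0, 0, 0, 0, -0.32]]' > next.json && python3 -m crank next.json >/dev/null; python3 t.py
echo '[[0, 0, 0, 0, 0, 0.08]]' > next.json && python3 -m crank next.json >/dev/null; python3 t.py
echo '[[0, 0, 0, 0, 0, 0.06]]' > next.json && python3 -m crank next.json >/dev/null; python3 t.py
```

```text
clk 7.72 yaw -0.936 q6 0.253 F [-0.8  2.8  5.2] T [ 1.163  0.355 -0.342] tau6 -1.379 pos [0.5593 0.0184 0.2638]
clk 7.85 yaw -1.018 q6 0.171 F [-0.7  2.8  4.6] T [1.204 0.178 0.457] tau6 1.855 pos [0.5594 0.0184 0.2638]
clk 7.97 yaw -1.080 q6 0.108 F [-0.6  3.2  4. ] T [ 1.108 -0.003  0.657] tau6 0.104 pos [0.5595 0.0184 0.2638]
```

```bash

for i in 1; do echo '[[0, 0, 0, 0, 0, 0]]' > next.json && python3 -m crank next.json >/dev/null; python3 t.py; done
echo '[[0, 0, 0, 0, 0, 0.01], [0, 0, 0, 0, 0, 0.02]]' > next.json && python3 -m crank next.json >/dev/null; python3 t.py
echo '[[0, 0, 0, 0, 0, 0]]' > next.json && python3 -m crank next.json >/dev/null; python3 t.py
echo '[[0, 0, 0, 0, 0, 0]]' > next.json && python3 -m crank next.json >/dev/null; python3 t.py
```

```text
clk 8.10 yaw -1.079 q6 0.110 F [0.  4.4 5.2] T [ 1.533  0.1   -0.174] tau6 -0.170 pos [0.5595 0.0184 0.2638]
clk 8.35 yaw -1.097 q6 0.091 F [-1.7  5.6  5.9] T [1.551 0.097 0.612] tau6 -0.474 pos [0.5595 0.0184 0.2638]
clk 8.47 yaw -1.097 q6 0.091 F [-0.4  3.3  5.3] T [1.541 0.137 0.461] tau6 -0.503 pos [0.5595 0.0185 0.2638]
clk 8.60 yaw -1.097 q6 0.092 F [0.2 4.1 6.3] T [1.552 0.112 0.484] tau6 -0.439 pos [0.5595 0.0184 0.2638]
```

The steady clockwise reading is again 0.61 (0.21 over, about 140 N) at yaw -1.10. I'll let go, rise and step aside to look.

```bash

echo '[[0, 0, 0, 0, 0, 0], [0, 0, 0, 0, 0, 0], [0, 0, 0, 0, 0, 0], [0, 0, 0, 0, 0, 0]]' > next.json && python3 -m crank next.json 1.0; python3 t.py
echo '[[0, 0, -0.05, 0, 0, 0], [0, 0, -0.1, 0, 0, 0], [0.2, 0, -0.12, 0, 0, 0], [0.2, 0, -0.12, 0, 0, 0], [0.2, 0, -0.12, 0, 0, 0], [0.2, 0, -0.12, 0, 0, 0], [0.2, 0, -0.12, 0, 0, 0]]' > next.json && python3 -m crank next.json; python3 t.py
python3 - <<'E'
from m import *
c=cam("top"); print(measure(c)); print(measure(c,np.array([.559,.0183])))
s=cam("side")
a=c["frame"][160:260,212:312]; b=s["frame"][180:270,225:315]
a=cv2.resize(a,(400,400),interpolation=cv2.INTER_CUBIC);b=cv2.resize(b,(400,400),interpolation=cv2.INTER_CUBIC)
cv2.imwrite("pics/crop2.png",np.hstack([a,b])[:,:,::-1])
E
```

```text
clock: 9.1
eef_pos: [0.5587, 0.0174, 0.2628]
orientation: [0.0, 0.853, -0.523, -0.0]
ft_force: [0.2, -0.4, -0.6]
opening: 0.999
grip_force: 0.0
clk 9.10 yaw -1.100 q6 0.090 F [ 0.2 -0.4 -0.6] T [ 0.02  -0.036  0.004] tau6 0.003 pos [0.5587 0.0174 0.2628]
clock: 9.98
eef_pos: [0.6496, -0.1617, 0.382]
orientation: [0.0, 0.852, -0.523, -0.001]
ft_force: [0.1, -0.0, 0.1]
opening: 0.999
grip_force: 0.0
clk 9.97 yaw -1.102 q6 0.423 F [ 0.1 -0.   0.1] T [ 0.08  -0.002 -0.007] tau6 0.185 pos [ 0.6496 -0.1617  0.382 ]
{'rim_r': np.float64(0.0), 'n': np.int64(0), 'ctr': array([0., 0.])}
{'ctr': array([0.559 , 0.0183]), 'red': (np.float64(-0.8835779701970037), np.float64(0.07027643612451596), np.int64(11)), 'bar': (array([ 0.5599278 , -0.00580767]), np.float64(-3.095405599574255), np.int64(99))}
```

View pics/crop2.png

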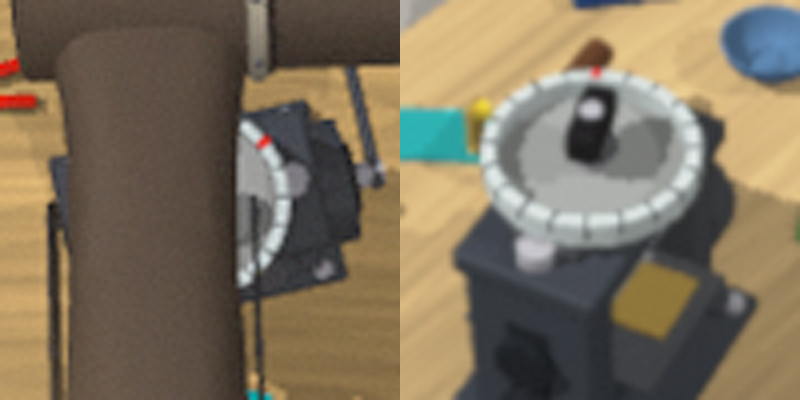

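Arm occludes the middle of the top view, but the red line is clear at crop (265,142), angle -0.884, and the side view agrees (596,72). The handle carried the dial 1.51 rad. Pointer is at 0.24, so the dial needs about 1.12 rad counterclockwise. I'll pinch the rim at bearing -2.1, away from the pointer.

```bash
python3 go.py .5237 -.0424 .36 -.529
```

```text
clock 10.07 pos [ 0.6492 -0.1601  0.3828] yaw -1.100 q6 0.422 d [-0.1619  0.0584  0.0229] rz -0.571 tilt [-0.0004  0.0002]
```

```bash
echo '[[-0.162, 0.0585, 0.023, 0, 0, -0.571], [-0.162, 0.0585, 0.023, 0, 0, -0.571], [-0.162, 0.0585, 0.023, 0, 0, -0.571], [-0.162, 0.0585, 0.023, 0, 0, -0.571], [-0.162, 0.0585, 0.023, 0, 0, -0.571]]' > next.json && python3 -m crank next.json 0.38; python3 go.py .5237 -.0424 .25 -.529
```

```text
clock: 10.7
eef_pos: [0.5237, -0.042, 0.3609]
orientation: [-0.0, 0.965, -0.261, 0.001]
ft_force: [0.1, -0.4, 0.2]
opening: 0.382
grip_force: 0.0
clock 10.70 pos [ 0.5237 -0.042   0.3609] yaw -0.528 q6 0.749 d [0.     0.0005 0.1109] rz 0.001 tilt [0.0019 0.0003]
```

```bash
echo '[[0, 0, 0.05, 0, 0, 0], [0, 0, 0.08, 0, 0, 0], [0, 0, 0.1, 0, 0, 0], [0, 0, 0.11, 0, 0, 0], [0, 0, 0.11, 0, 0, 0]]' > next.json && python3 -m crank next.json; python3 t.py
echo '[[0, 0, 0, 0, 0, 0], [0, 0, 0, 0, 0, 0], [0, 0, 0, 0, 0, 0], [0, 0, 0, 0, 0, 0]]' > next.json && python3 -m crank next.json 0.0 20; python3 t.py
python3 - <<'E'
from h import *
s=cam("side"); t=cam("top")
a=cv2.resize(t["frame"][160:260,212:312],(400,400),interpolation=cv2.INTER_CUBIC);b=cv2.resize(s["frame"][165:265,225:325],(400,400),interpolation=cv2.INTER_CUBIC)
cv2.imwrite("pics/crop3.png",np.hstack([a,b])[:,:,::-1])
E
```

```text
clock: 11.32
eef_pos: [0.5241, -0.0432, 0.2496]
orientation: [0.0, 0.965, -0.262, -0.0]
ft_force: [0.2, 0.0, 0.2]
opening: 0.38
grip_force: 0.0
clk 11.32 yaw -0.530 q6 0.750 F [0.2 0.  0.2] T [ 0.05  -0.027  0.038] tau6 -0.009 pos [ 0.5241 -0.0432  0.2496]
clock: 11.82
eef_pos: [0.524, -0.0427, 0.2509]
orientation: [-0.0, 0.965, -0.261, 0.0]
ft_force: [-2.8, 2.2, 5.4]
opening: 0.12
grip_force: 19.4
clk 11.82 yaw -0.528 q6 0.750 F [-2.8  2.2  5.4] T [0.805 1.265 0.204] tau6 -0.264 pos [ 0.524  -0.0427  0.2509]
```

View pics/crop3.png

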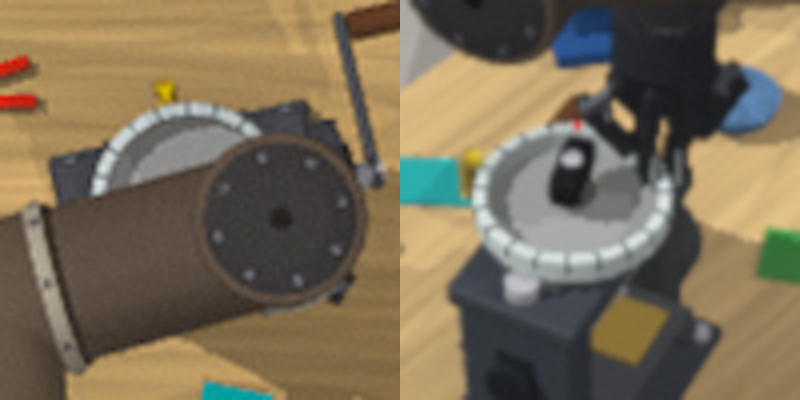

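The side view shows the rim held at (655,170), one finger inside and one outside; the T-handle is clear. Now turning the first half.

```bash
echo '[[0.0098, -0.0007, 0, 0, 0, -0.14], [0.0194, -0.0027, 0, 0, 0, -0.28], [0.0285, -0.0061, 0, 0, 0, -0.42], [0.0372, -0.0107, 0, 0, 0, -0.56]]' > next.json && python3 -m crank next.json; python3 t.py
```

```text
clock: 12.42
eef_pos: [0.5614, -0.0526, 0.2509]
orientation: [0.0, 1.0, 0.018, 0.0]
ft_force: [-4.7, 2.5, 7.1]
opening: 0.112
grip_force: 20.1
clk 12.43 yaw 0.036 q6 1.353 F [-4.7  2.5  7.1] T [1.068 1.717 0.272] tau6 -2.170 pos [ 0.5614 -0.0526  0.2509]
```

```bash
echo '[[0.0098, -0.0007, 0, 0, 0, -0.14], [0.0194, -0.0027, 0, 0, 0, -0.28], [0.0285, -0.0061, 0, 0, 0, -0.42], [0.0372, -0.0107, 0, 0, 0, -0.56], [0.0372, -0.0107, 0, 0, 0, -0.56]]' > next.json && python3 -m crank next.json; python3 t.py
python3 - <<'E'
from m import *
c=cam("top"); print(measure(c,np.array([.559,.0182])))
E
echo '[[0, 0, 0, 0, 0, 0], [0, 0, 0, 0, 0, 0], [0, 0, 0, 0, 0, 0]]' > next.json && python3 -m crank next.json 0.38
echo '[[0, 0, -0.06, 0, 0, 0], [0, 0, -0.12, 0, 0, 0]]' > next.json && python3 -m crank next.json; python3 go.py .45 -.33 .37
```

```text
clock: 13.05
eef_pos: [0.5987, -0.0409, 0.2509]
orientation: [0.001, 0.956, 0.293, 0.0]
ft_force: [-4.1, -1.4, 5.5]
opening: 0.116
grip_force: 21.8
clk 13.05 yaw 0.594 q6 1.906 F [-4.1 -1.4  5.5] T [-0.485  1.181  0.299] tau6 0.586 pos [ 0.5987 -0.0409  0.2509]
{'ctr': array([0.559 , 0.0182]), 'bar': (array([0.56363591, 0.0203224 ]), np.float64(1.8890884324804822), np.int64(249))}
clock: 13.48
eef_pos: [0.5985, -0.0407, 0.2501]
orientation: [0.0, 0.957, 0.291, 0.0]
ft_force: [1.4, -0.9, 0.4]
opening: 0.377
grip_force: 0.8
clock: 13.72
eef_pos: [0.5978, -0.0405, 0.3708]
orientation: [-0.0, 0.957, 0.291, -0.001]
ft_force: [1.1, -0.0, 0.6]
opening: 0.382
grip_force: 0.0
clock 13.72 pos [ 0.5978 -0.0405  0.3708] yaw 0.591 q6 1.904 d [-0.2841  0.1579  0.0012] rz None tilt [-0.002  -0.0003]
```

```bash
echo '[[-0.284, 0.158, 0, 0, 0, 0], [-0.284, 0.158, 0, 0, 0, 0], [-0.284, 0.158, 0, 0, 0, 0], [-0.284, 0.158, 0, 0, 0, 0], [-0.284, 0.158, 0, 0, 0, 0], [-0.284, 0.158, 0, 0, 0, 0], [-0.284, 0.158, 0, 0, 0, 0]]' > next.json && python3 -m crank next.json
python3 - <<'E'
from m import *
c=cam("top"); print(measure(c)); print(measure(c,np.array([.559,.0182])))
s=cam("side")
a=cv2.resize(c["frame"][160:260,212:312],(400,400),interpolation=cv2.INTER_CUBIC);b=cv2.resize(s["frame"][180:270,225:315],(400,400),interpolation=cv2.INTER_CUBIC)
cv2.imwrite("pics/crop4.png",np.hstack([a,b])[:,:,::-1])
E
```

```text
clock: 14.6
eef_pos: [0.4501, -0.3306, 0.3697]
orientation: [-0.0, 0.957, 0.29, -0.0]
ft_force: [-0.2, 0.2, -0.4]
opening: 0.38
grip_force: 0.0
{'rim_r': np.float64(0.06960454341243459), 'n': np.int64(206), 'ctr': array([0.55824363, 0.01896354]), 'red': (np.float64(0.23077832665987283), np.float64(0.0709397090197727), np.int64(11)), 'ptr': (np.float64(0.23860161430811108), np.float64(0.08567226382577814), np.int64(17)), 'bar': (array([0.55593784, 0.01748912]), np.float64(2.050398765936934), np.int64(116))}
{'ctr': array([0.559 , 0.0182]), 'red': (np.float64(0.2437972927758244), np.float64(0.07038400698055038), np.int64(11)), 'ptr': (np.float64(0.24941758227541744), np.float64(0.08512276165932603), np.int64(17)), 'bar': (array([0.55593784, 0.01748912]), np.float64(2.050398765936934), np.int64(116))}
```

View pics/crop4.png

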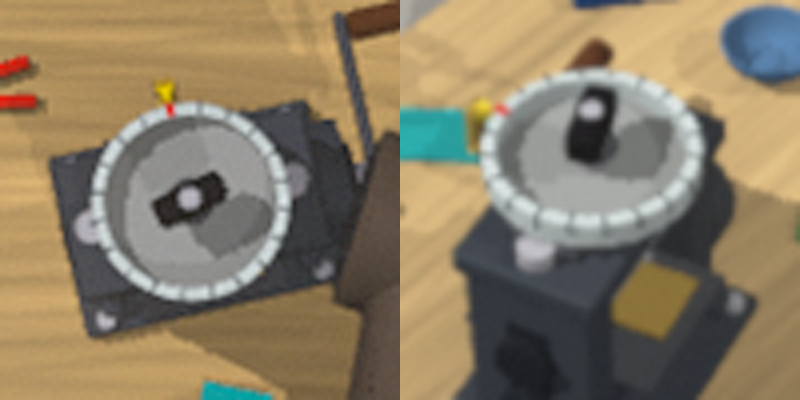

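The red line (crop (169,110)) meets the yellow pointer (165,92) to within 0.01 rad. The handle bar stands where it was left (-1.09), the gauge is in the nip, and the arm is clear, so I'm handing in.

```bash
python3 -c "
from rig import r;print(r.sign_off())"
```

```text
the job is handed in; nothing more can be done
None
```

The job is handed in: the rolls nip the gauge plate at about 140 N by torque reading (a first pass briefly went to roughly 190 N before I backed off), and the red zero line stands within about 0.01 rad of the pointer with the arm clear.

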